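# Put the kiln furniture away by kind

## Robot

A 6-joint arm with a two-finger parallel gripper is mounted at the origin on the work surface. World frame = base frame: x ahead of the robot, y to its left, z up, the work surface at z = 0. Lengths are in m, angles in rad, forces in N, time in s.
With the tool pointing down it reaches from about 0.325 to 0.85 m from the base axis. Payload 15.5 kg.
Tool frame: the origin (TCP) lies at the very end of the fingers, on their centre line; the grasp point (between the pads) lies 19 mm behind it; z points along the fingers, y is the line along which they close (so a half turn about z gives the same grasp; the last joint's range is limited). The gripper opens to 91 mm and grips with 3 to 60 N. Pads are 32 mm wide; open, the fingers measure 118 mm over their backs; the gripper's body (76 mm by 178 mm) begins 60 mm behind the grasp point.
Start: joints at [1.214, 0.494, 1.345, -0, 1.302, -0.096], TCP at [0.162, 0.604, 0.214] pointing down, gripper open.
Joint ranges: [-2.91, 2.91], [-0.82, 2.16], [0.22, 2.67], [-1.22, 4.37], [0.12, 2.79], [-3.08, 3.08]. Speed limits (rad/s): [1.89, 1.89, 2.57, 3.01, 3.01, 3.01].

## Interface

Orientations are given as a rotation vector (axis times angle).
In Python, from station import status, viewer, ctrl gives the robot as it stands.
- The arm moves only by the tool send_rows, never from a script. Its argument "steps" is a list of rows, each a list of 5 numbers: the finger opening in mm, from 0 to 91.2, then the shift along the tool's x, y, z in mm, then the turn about the tool's z in degrees. In form: [[hand, x, y, z, twist], ...]. A call has 1 to 12 rows; each row is the pose to reach, as a shift and turn from the pose commanded when the call began, along the tool's axes at that moment; what a row does not reach only later rows make up. A row lasts 1/10 s, in which the tool goes at most 50 mm and 8.59 degrees, less where a joint would pass 70% of its speed; a pose out of reach is approached as far as the arm can. A call with a gripper value outside its range is refused whole. The fingers move at their own pace and stop on an object; the grip force is fixed at half the most. Time passes only in rows, so rows that repeat a pose let the fingers close. It gives the time, the measured TCP pose, the force, the opening and the grip force at its end, in the units of the state.
- status.get_obs(): the state, without advancing time (a new reading comes with each control period).
- viewer.grab_frame(name): name is "scene" or "top" or "wrist"; returns the picture (420x560x3 uint8, red, green, blue); there is no depth.
- viewer.camera_params(name): a dict with "mtx" (3x3 intrinsics, pixels), "R" (3x3) and "t" (3): a world point X has camera coordinates R X + t; the wrist camera has in their place "T_tool_cam" (4x4, takes a point from camera to tool coordinates, whose origin is the TCP and whose axes are the flange's). Camera axes: x right, y down, z forward; pixel columns grow to the right and rows downward; lengths in m; the calibration is good to about 2 mm. A picture is of the moment at which its call begins: read the wrist's pose just before it. camera_params takes no time and is no camera call.
- ctrl.sign_off(): hands the job in; it is judged then, once.
The state is a dict: "t": time; "joint_positions": joint angles; "qvel": joint speeds; "joint_torque": joint torques, N m; "position": TCP position; "eef_rot": TCP orientation; "force": force on the tool from outside, world axes, zero at the start; "ft_torque": the same for the moment, N m; "opening": finger opening in m; "grasp_force": force on a finger pad.
Only numpy, scipy, OpenCV 4.12 (cv2) and the standard library are available. Lean on these libraries where they do the work, as an engineer would, in place of code of your own. Each camera call takes 0.05 s, during which the arm holds its last target. There are 200 camera calls.

## Task

The kiln furniture from the last firing is standing mixed up on the bench. Stand both round hollow props in the round clay saucer, stand both square posts in the wide wooden tray, and lay the long bar flat inside the narrow wooden tray. Leave the two little lidded jars where they are.

Things in the scene. Friction and masses are not known exactly. Their poses are not given: they have to be found in the camera images.
- tube_a: One of two identical round kiln props: an off-white ceramic tube standing upright, 40 mm outside diameter, 22 mm bore, 52 mm tall, about 0.1 kg. Origin: centre of its underside; z up along the tube. Belongs in the saucer.
- tube_b: The other round kiln prop, identical to tube_a. Origin: centre of its underside; z up. Belongs in the saucer.
- post_a: One of two identical square kiln posts: an off-white ceramic block standing upright, 36 x 36 mm and 60 mm tall, with a small dark dimple on top, about 0.15 kg. Origin: centre of its underside; z up, x and y square to its side faces. Belongs in the wide tray.
- post_b: The other square kiln post, identical to post_a. Origin: centre of its underside; z up, x and y square to its side faces. Belongs in the wide tray.
- bar: Off-white ceramic kiln bar lying on the bench, 120 mm long (its x axis), 26 mm wide (its y axis), 30 mm high, about 0.18 kg. Origin: centre of its underside. Belongs in the narrow tray.
- saucer: Round shallow terracotta saucer, fixed to the bench: 164 mm across at the rim, 22 mm high, wall 6 mm, flat inner floor about 142 mm across lying 6 mm above the bench. Open top. Origin: centre of its underside; z up. Both round props fit side by side.
- wide_tray: Wide open plywood tray, fixed to the bench: outside 112 mm (its x) by 162 mm (its y), 24 mm high, walls 6 mm, inner floor 6 mm above the bench, inside 100 x 150 mm. Origin: centre of its underside; z up. Both square posts fit side by side along its y.
- narrow_tray: Narrow open plywood tray, fixed to the bench: outside 72 mm (its x) by 162 mm (its y), 18 mm high, walls 6 mm, inner floor 6 mm above the bench, inside 60 x 150 mm. Origin: centre of its underside; z up. The bar fits only lengthwise, along its y.
- jar_left: Bystander: little white jar with a black lid, 30 mm diameter, 35 mm tall, standing loose on the bench in a gap between trays. Origin: centre of its underside. Must not be moved.
- jar_right: Bystander: a second little jar, identical to jar_left, in the other gap between trays. Origin: centre of its underside. Must not be moved.
Mind the look-alikes: they are no part of the job. What is shaped like the wide_tray but yellow is not meant.

How it is judged:
By the outcome, as a careful person would: the job done as asked, in the order asked, and still so for the second after the job is handed in, with the robot touching nothing.
It also fails if it takes over 118 s, if anything falls off the work surface, if the arm or the gripper's body presses on something with over 40 N, if the wrist force passes 120 N, or if a joint passes its speed limit or range.

## Working session

There is one attempt and no reset: what is moved stays moved. The work goes in short steps, Python scripts to look and compute and a tool call to move; the robot and the scene stay as the last step left them, time stands still between calls to the robot, and variables do not carry over. Pictures are saved under pics/ and viewed, at most 14 in all, crops included, and the job is handed in when it is done.

Besides the shell and the picture viewer there is one more tool, called after "Emit:" by a JSON object that holds its "method" and its "body". send_rows: Moves the arm, as the interface text tells. Its arguments: {"type":"object","properties":{"steps":{"type":"array","items":{"type":"array","items":{"type":"number"}}}},"required":["steps"]}

```bash
mkdir -p pics; ls
python3 - <<'E'
from station import status, viewer, ctrl
import cv2, numpy as np
o=status.get_obs(); print({k:np.round(v,3) for k,v in o.items()})
for n in ("top","scene"):
    im=viewer.grab_frame(n); cv2.imwrite(f"pics/{n}0.png",cv2.resize(im[:,:,::-1],(800,600),interpolation=cv2.INTER_CUBIC)); np.save(f"{n}0.npy",im)
    p=viewer.camera_params(n); print(n,{k:np.round(v,3) for k,v in p.items()}, -p["R"].T@p["t"])
print(viewer.camera_params("wrist"))
E
```

```text
pics
{'t': np.float64(0.0), 'joint_positions': array([ 1.213,  0.494,  1.346,  0.   ,  1.303, -0.095]), 'qvel': array([ 0.001,  0.001,  0.001, -0.001,  0.002, -0.   ]), 'joint_torque': array([ 1.0000e-03, -8.7882e+01, -3.8186e+01,  7.1000e-02,  5.3000e-02,
       -0.0000e+00]), 'position': array([0.162, 0.603, 0.213]), 'eef_rot': array([-4.100e-01, -3.114e+00,  2.000e-03]), 'force': array([-0.155,  0.297,  0.219]), 'ft_torque': array([-0.006, -0.019,  0.025]), 'grasp_force': np.float64(0.0), 'opening': np.float64(0.092)}
top {'mtx': array([[423.814,   0.   , 279.813],
       [  0.   , 423.814, 212.106],
       [  0.   ,   0.   ,   1.   ]]), 'R': array([[-0.007, -1.   , -0.003],
       [-0.986,  0.008, -0.165],
       [ 0.165,  0.002, -0.986]]), 't': array([-0.004,  0.442,  0.954])} [ 0.27847452 -0.00891689  1.0135003 ]
scene {'mtx': array([[380.707,   0.   , 278.196],
       [  0.   , 380.707, 211.252],
       [  0.   ,   0.   ,   1.   ]]), 'R': array([[-0.178,  0.984, -0.014],
       [ 0.619,  0.101, -0.779],
       [-0.765, -0.147, -0.627]]), 't': array([ 0.056, -0.225,  1.178])} [1.05052514 0.1415159  0.56316353]
{'mtx': array([[290.17711612,   0.        , 276.73447565],
       [  0.        , 290.17711612, 207.51248788],
       [  0.        ,   0.        ,   1.        ]]), 'T_tool_cam': array([[-4.13210637e-04, -9.69609250e-01, -2.44658398e-01,
         6.73359719e-02],
       [ 9.99999915e-01, -3.97025741e-04, -1.15470268e-04,
         8.28434692e-04],
       [ 1.48253585e-05, -2.44658425e-01,  9.69609331e-01,
        -1.69889965e-01],
       [ 0.00000000e+00,  0.00000000e+00,  0.00000000e+00,
         1.00000000e+00]])}
```

View pics/top0.png

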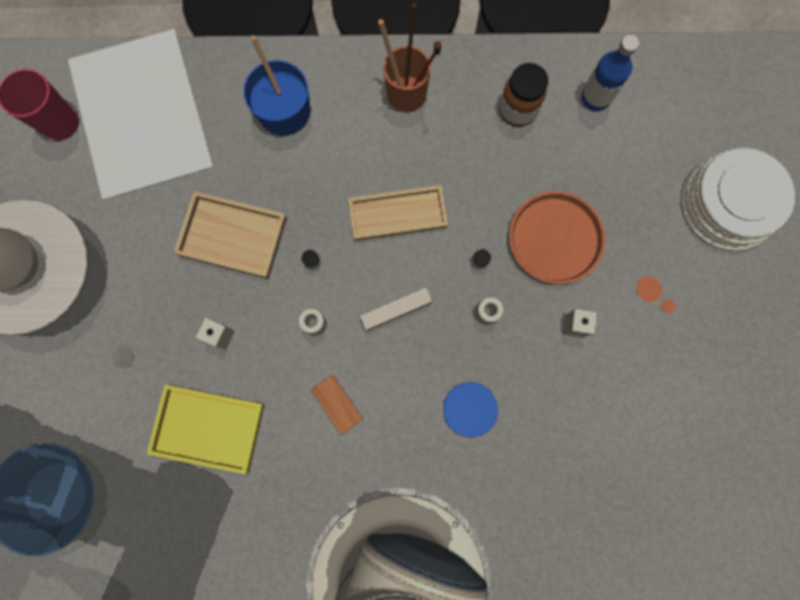

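View pics/scene0.png

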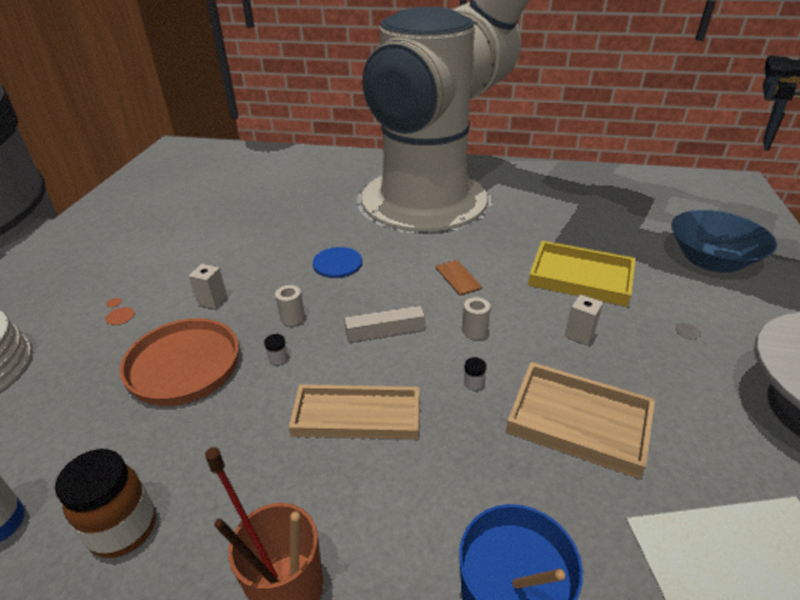

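Top view (800x600 px): tubes are at (311,321) and (490,310), posts at (212,332) and (583,322), and the bar at (396,309). The saucer is at (556,237), the narrow tray at (398,212) and the jars at (310,259) and (481,258).

There are two candidates for the wide tray: plywood at (231,235) and yellow at (206,429). The plywood one fits the description, and the yellow one is the look-alike. I'll measure next and confirm this in an enlarged crop.

```bash
cat > h.py <<'E'
from station import status, viewer, ctrl
import cv2, numpy as np
from scipy.spatial.transform import Rotation as Ro
def cam(name,o=None):
    p=viewer.camera_params(name)
    if name!="wrist": return p["mtx"],p["R"],p["t"]
    T=np.eye(4);T[:3,:3]=Ro.from_rotvec(o["eef_rot"]).as_matrix();T[:3,3]=o["position"]
    C=np.linalg.inv(T@p["T_tool_cam"]); return p["mtx"],C[:3,:3],C[:3,3]
def ray(px,z,c):
    K,R,t=c; px=np.atleast_2d(np.float64(px))
    d=(R.T@np.linalg.inv(K)@np.c_[px,np.ones(len(px))].T).T; o=-R.T@t
    return o+d*((z-o[2])/d[:,2])[:,None]
def proj(X,c):
    K,R,t=c; u=K@(R@np.float64(X)+t); return u[:2]/u[2]
E
python3 - <<'E'
from h import *
im=np.load("top0.npy"); c=cam("top"); hsv=cv2.cvtColor(im,cv2.COLOR_RGB2HSV)
for n,(u,v) in dict(tubeL=(311,321),tubeR=(490,310),postL=(212,332),postR=(583,322),bar=(396,309),sauc=(556,237),wide=(231,235),nar=(398,212),jL=(310,259),bench=(440,360)).items():
    print(n,hsv[int(v*.7)-8:int(v*.7)+9:4,int(u*.7)].tolist())
big=cv2.resize(im[120:270,110:450,::-1],None,fx=2.35,fy=2.35,interpolation=cv2.INTER_CUBIC)
cv2.imwrite("pics/crop0.png",big)
E
```

```text
tubeL [[22, 30, 159], [21, 34, 98], [20, 23, 99], [22, 23, 121], [26, 29, 151]]
tubeR [[27, 26, 176], [18, 40, 77], [25, 19, 80], [24, 29, 139], [20, 35, 109]]
postL [[21, 29, 147], [25, 27, 177], [21, 25, 71], [25, 32, 178], [23, 31, 171]]
postR [[22, 30, 155], [24, 31, 164], [18, 21, 61], [26, 28, 180], [16, 35, 95]]
bar [[20, 18, 125], [18, 37, 180], [18, 37, 179], [19, 37, 172], [23, 19, 108]]
sauc [[9, 147, 163], [9, 148, 164], [9, 148, 164], [9, 147, 160], [9, 147, 158]]
wide [[16, 100, 173], [18, 94, 177], [17, 97, 177], [20, 91, 177], [17, 99, 176]]
nar [[19, 92, 178], [18, 95, 177], [17, 97, 177], [19, 89, 178], [17, 99, 176]]
jL [[21, 15, 118], [30, 7, 37], [0, 6, 40], [10, 19, 40], [19, 21, 99]]
bench [[23, 19, 122], [19, 17, 122], [23, 16, 125], [23, 17, 120], [23, 17, 123]]
```

View pics/crop0.png

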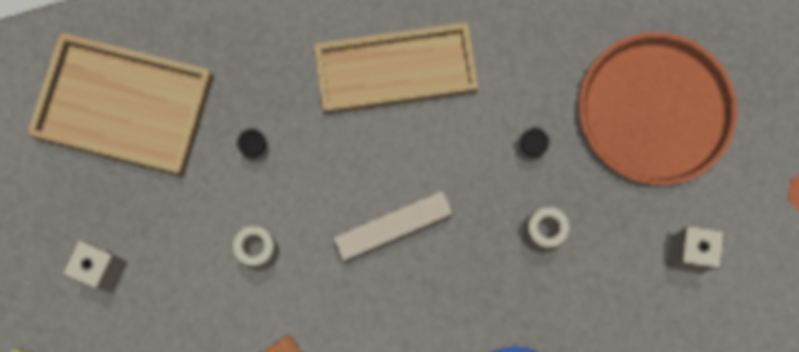

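The crop confirms the plywood wide tray at crop (120,105), the narrow tray at (395,68), the saucer at (657,108), and the posts, tubes and bar in the row below. The yellow tray lies outside the crop and is not the one meant. Measuring next.

```bash
cat > meas.py <<'E'
from h import *
im=np.load("top0.npy"); c=cam("top")
s=4; I=cv2.resize(im,None,fx=s,fy=s,interpolation=cv2.INTER_CUBIC); hsv=cv2.cvtColor(I,cv2.COLOR_RGB2HSV).astype(int)
H,S,V=hsv[...,0],hsv[...,1],hsv[...,2]
white=(V>140)&(S<60); terr=(S>110)&(H<14); wood=(S>55)&(H>11)&(H<25); black=(V<70)
def blob(m,u,v,z,r=30):
    u,v=u*.7*s,v*.7*s
    n,l,st,ce=cv2.connectedComponentsWithStats(m.astype(np.uint8))
    i=min((k for k in range(1,n) if st[k,4]>150),key=lambda k:np.hypot(*(np.r_[st[k,0]+st[k,2]/2,st[k,1]+st[k,3]/2]-(u,v))))
    ct=max(cv2.findContours((l==i).astype(np.uint8),0,1)[0],key=cv2.contourArea)[:,0]
    return ray((ct+.5)/s-.5,z,c)[:,:2]
for n,m,u,v,z in [("tubeL",white,311,321,.052),("tubeR",white,490,310,.052),("postL",white,212,332,.06),("postR",white,583,322,.06),("bar",white,396,309,.03),
   ("saucer",terr,556,237,.022),("wide",wood,231,235,.024),("narrow",wood,398,212,.018),("jarL",black,310,259,.035),("jarR",black,481,258,.035)]:
    P=blob(m,u,v,z).astype(np.float32)
    if n[:3] in("tub","sau","jar"):
        e=cv2.fitEllipse(P*1000); print(n,np.round(e[0],1),np.round(e[1],1))
    else:
        r=cv2.minAreaRect(P*1000); b=cv2.boxPoints(r); d=max((b[1]-b[0],b[2]-b[1]),key=np.linalg.norm)
        print(n,np.round(r[0],1),np.round(r[1],1),"long axis deg",round(np.degrees(np.arctan2(d[1],d[0]))%180,1))
E
python3 meas.py
```

```text
tubeL [413.1 137. ] [38.9 39.2]
tubeR [ 429.  -153.2] [39.  39.1]
postL [394.8 295.3] [35.8 36.6] long axis deg 156.2
postR [ 407.2 -300.6] [36.2 36.3] long axis deg 170.1
bar [ 4.357e+02 -2.000e-01] [ 26.3 120.6] long axis deg 113.1
saucer [ 556.  -272.5] [159.7 161.7]
wide [564.9 279.5] [168.2 116. ] long axis deg 74.9
narrow [602.7  -3.9] [ 77.1 163.8] long axis deg 97.9
jarL [517.7 141.3] [26.8 31.5]
jarR [ 516.1 -141.7] [27.2 32.9]
```

Measured sizes match the given ones (tubes 39 mm, posts 36 mm, bar 120x26 mm, trays and saucer within the visible outer walls). Now I'll write a small planner that prints the tool-axis shift for a world target.

```bash
cat > go.py <<'E'
# usage: go.py x y z closing_yaw(deg) [x y z yaw ...]  (mm) -> shift & twist in tool axes at present pose
import sys; from h import *
o=status.get_obs(); R=Ro.from_rotvec(o["eef_rot"]).as_matrix(); p=o["position"]*1000
y0=np.degrees(np.arctan2(R[1,1],R[0,1]))
print("t",round(float(o["t"]),2),"pos",np.round(p,1),"cyaw",round(y0,1),"j",np.round(o["joint_positions"],2),"open",round(o["opening"]*1000,1),"gf",round(float(o["grasp_force"]),1),"F",np.round(o["force"],1))
a=np.float64(sys.argv[1:]).reshape(-1,4)
for r in a: print(np.round(R.T@(r[:3]-p),1),"twist",round((-(r[3]-y0)+90)%180-90,1),"or +-180")
E
python3 go.py 413 137 150 75 413 137 16 75
```

```text
t 0.1 pos [161.6 603.4 213.4] cyaw 75.0 j [ 1.21  0.49  1.35  0.    1.3  -0.1 ] open 91.0 gf 0.0 F [ 0.3  0.1 -0.5]
[-363.5 -385.4   63.8] twist -0.0 or +-180
[-363.5 -385.2  197.8] twist -0.0 or +-180
```

Emit:
{"method": "send_rows", "body": {"steps": [[91,-363.5,-385,20,0],[91,-363.5,-385,20,0],[91,-363.5,-385,20,0],[91,-363.5,-385,20,0],[91,-363.5,-385,20,0],[91,-363.5,-385,20,0],[91,-363.5,-385,20,0],[91,-363.5,-385,20,0],[91,-363.5,-385,20,0],[91,-363.5,-385,20,0],[91,-363.5,-385,64,0],[91,-363.5,-385,64,0]]}}

```text
t: 1.3
position: [0.4129, 0.1349, 0.1471]
eef_rot: [-0.415, -3.111, 0.002]
force: [-0.9, 0.9, 0.2]
opening: 0.0914
grasp_force: 0.0
```

```bash
python3 - <<'E'
from h import *
o=status.get_obs(); im=viewer.grab_frame("wrist"); c=cam("wrist",o)
for n,p in dict(tube=(.413,.137,.052),jar=(.518,.141,.035)).items(): q=proj(p,c); print(n,q); cv2.circle(im,tuple(int(round(v)) for v in q),4,(255,0,0),-1)
cv2.imwrite("pics/w1.png",im[:,:,::-1])
E
python3 go.py 413 137 16 75
```

```text
tube [278.31024108 207.82676002]
jar [307.1902221  293.91841017]
t 1.35 pos [412.5 136.  148. ] cyaw 74.8 j [ 0.18  0.32  1.88 -0.    0.95 -1.12] open 90.9 gf 0.0 F [-0.1 -0.5 -1.3]
[ -0.7   1.3 132. ] twist -0.2 or +-180
```

View pics/w1.png

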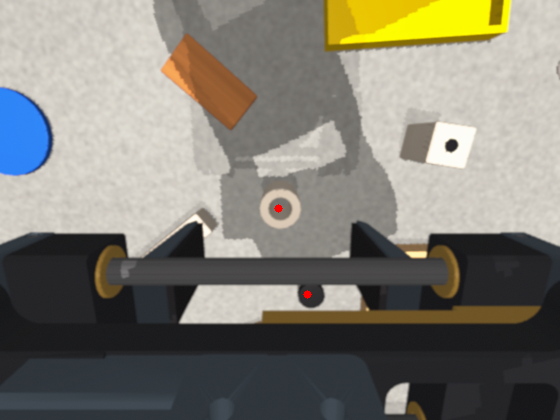

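The wrist view puts the tube ring at (280,208) with the predicted point at (278,208), and the jar lid at (312,295) with its prediction at (307,294). Agreement is within about 2 mm, so I'll descend and grasp.

Emit:
{"method": "send_rows", "body": {"steps": [[91,-0.5,1,45,0],[91,-0.5,1,90,0],[91,-0.5,1,115,0],[91,-0.5,1,132,0],[91,-0.5,1,132,0],[30,-0.5,1,132,0],[30,-0.5,1,132,0],[30,-0.5,1,132,0],[30,-0.5,1,132,0],[30,-0.5,1,132,0],[30,-0.5,1,132,0],[30,-0.5,1,132,0]]}}

```text
t: 2.55
position: [0.414, 0.1385, 0.018]
eef_rot: [0.41, 3.115, -0.0]
force: [-0.2, 0.0, 4.4]
opening: 0.0388
grasp_force: 30.0
```

```bash
python3 go.py 413 137 120 75 527 -264 120 75 527 -264 24 75
```

```text
t 2.55 pos [414.  138.5  18. ] cyaw 75.0 j [ 0.19  0.57  2.   -0.    0.57 -1.12] open 38.8 gf 30.0 F [-0.2  0.   4.4]
[   0.5   -1.7 -102. ] twist -0.0 or +-180
[-213.4 -359.6 -102. ] twist -0.0 or +-180
[-213.4 -359.6   -6. ] twist -0.0 or +-180
```

Emit:
{"method": "send_rows", "body": {"steps": [[30,0,0,-50,0],[30,0,0,-100,0],[30,-213,-360,-100,0],[30,-213,-360,-100,0],[30,-213,-360,-100,0],[30,-213,-360,-100,0],[30,-213,-360,-100,0],[30,-213,-360,-100,0],[30,-213,-360,-100,0],[30,-213,-360,-100,0],[30,-213,-360,-100,0],[30,-213,-360,-60,0]]}}

```text
t: 3.75
position: [0.5299, -0.2692, 0.0809]
eef_rot: [0.413, 3.106, -0.007]
force: [-0.1, -0.3, -2.4]
opening: 0.039
grasp_force: 30.0
```

```bash
python3 go.py 527 -264 24.5 75
```

```text
t 3.75 pos [ 529.9 -269.2   80.9] cyaw 74.8 j [-0.57  0.6   1.57 -0.    0.96 -1.88] open 39.0 gf 30.0 F [-0.1 -0.3 -2.4]
[ 4.7  4.4 56.4] twist -0.2 or +-180
```

Emit:
{"method": "send_rows", "body": {"steps": [[30,0,0,0,0],[30,0,0,0,0],[30,0,0,0,0]]}}

```text
t: 4.05
position: [0.5269, -0.264, 0.0792]
eef_rot: [0.409, 3.114, -0.0]
force: [0.2, 0.5, -0.6]
opening: 0.0394
grasp_force: 30.0
```

```bash
python3 go.py 527 -264 24.5 75; python3 go.py 527 -264 24.5 75
```

```text
t 4.05 pos [ 526.9 -264.    79.2] cyaw 75.0 j [-0.57  0.6   1.58  0.    0.96 -1.88] open 39.4 gf 30.0 F [ 0.2  0.5 -0.6]
[-0.1  0.1 54.7] twist 0.0 or +-180
t 4.05 pos [ 526.9 -264.    79.2] cyaw 75.0 j [-0.57  0.6   1.58  0.    0.96 -1.88] open 39.4 gf 30.0 F [ 0.2  0.5 -0.6]
[-0.1  0.1 54.7] twist 0.0 or +-180
```

Emit:
{"method": "send_rows", "body": {"steps": [[30,0,0,35,0],[30,0,0,48,0],[30,0,0,53,0],[30,0,0,54,0],[30,0,0,54,0],[56,0,0,54,0],[56,0,0,54,0],[56,0,0,54,0],[56,0,0,54,0],[56,0,0,30,0],[56,0,0,-15,0],[56,0,0,-25,0]]}}

```text
t: 5.25
position: [0.5282, -0.2653, 0.1069]
eef_rot: [0.409, 3.11, -0.004]
force: [0.5, -0.5, -0.4]
opening: 0.0557
grasp_force: 0.0
```

```bash
python3 go.py 429 -153 105 75 429 -153 18 75
```

```text
t 5.25 pos [ 528.2 -265.3  106.9] cyaw 75.0 j [-0.57  0.57  1.55 -0.    1.02 -1.88] open 55.7 gf 0.0 F [ 0.5 -0.5 -0.4]
[124.9  82.8   1.1] twist 0.0 or +-180
[125.4  83.   88.1] twist 0.0 or +-180
```

Emit:
{"method": "send_rows", "body": {"steps": [[91,123.5,82,0,0],[91,123.5,82,0,0],[91,123.5,82,0,0],[91,123.5,82,0,0],[91,123.5,82,0,0],[91,123.5,82,45,0],[91,123.5,82,70,0],[91,123.5,82,85,0],[91,123.5,82,85,0],[30,123.5,82,85,0],[30,123.5,82,85,0],[30,123.5,82,85,0]]}}

```text
t: 6.45
position: [0.4292, -0.1536, 0.0187]
eef_rot: [0.41, 3.113, -0.001]
force: [-0.8, 0.3, 0.0]
opening: 0.0695
grasp_force: 0.0
```

Emit:
{"method": "send_rows", "body": {"steps": [[30,0,0,0,0],[30,0,0,0,0],[30,0,0,0,0],[30,0,0,0,0],[30,0,0,-50,0],[30,0,0,-95,0],[30,0,0,-95,0],[30,0,0,-95,0],[30,0,0,-95,0]]}}

```text
t: 7.35
position: [0.4279, -0.1528, 0.1122]
eef_rot: [-0.41, -3.113, -0.001]
force: [1.0, -0.0, -2.7]
opening: 0.039
grasp_force: 30.0
```

```bash
python3 go.py 585 -280 110 75 585 -280 24.5 75
```

```text
t 7.35 pos [ 427.9 -152.8  112.2] cyaw 75.0 j [-0.47  0.41  1.87 -0.    0.86 -1.78] open 39.0 gf 30.0 F [ 1.  -0.  -2.7]
[-184.7  -82.2    1.9] twist -0.0 or +-180
[-184.8  -82.2   87.4] twist -0.0 or +-180
```

Emit:
{"method": "send_rows", "body": {"steps": [[30,-184,-82,0,0],[30,-184,-82,0,0],[30,-184,-82,0,0],[30,-184,-82,0,0],[30,-184,-82,0,0],[30,-184,-82,0,0],[30,-184,-82,0,0],[30,-184,-82,40,0],[30,-184,-82,70,0],[30,-184,-82,83,0],[30,-184,-82,88,0],[30,-184,-82,88,0]]}}

```text
t: 8.55
position: [0.5847, -0.2796, 0.0254]
eef_rot: [-0.41, -3.114, -0.0]
force: [0.5, 1.1, -1.2]
opening: 0.039
grasp_force: 30.0
```

```bash
python3 go.py 585 -280 24.5 75
```

```text
t 8.55 pos [ 584.7 -279.6   25.4] cyaw 75.0 j [-0.54  0.74  1.45  0.    0.95 -1.85] open 39.0 gf 30.0 F [ 0.5  1.1 -1.2]
[-0.4 -0.3  0.9] twist 0.0 or +-180
```

Emit:
{"method": "send_rows", "body": {"steps": [[56,0,0,0.5,0],[56,0,0,0.5,0],[56,0,0,0.5,0],[56,0,0,0.5,0],[56,0,0,-30,0],[56,0,0,-70,0],[56,0,0,-115,0],[91,0,0,-115,10]]}}

```text
t: 9.35
position: [0.5878, -0.2816, 0.1463]
eef_rot: [0.64, 3.067, -0.005]
force: [-0.4, -0.0, -1.6]
opening: 0.0611
grasp_force: 0.0
```

```bash
python3 go.py 407 -301 140 -9.9
```

```text
t 9.35 pos [ 587.8 -281.6  146.3] cyaw 66.4 j [-0.54  0.59  1.36 -0.    1.18 -1.7 ] open 61.1 gf 0.0 F [-0.4 -0.  -1.6]
[158.  -90.1   4.9] twist 76.3 or +-180
```

Emit:
{"method": "send_rows", "body": {"steps": [[91,154.7,-90.4,0,76.3],[91,154.7,-90.4,0,76.3],[91,154.7,-90.4,0,76.3],[91,154.7,-90.4,0,76.3],[91,154.7,-90.4,0,76.3],[91,154.7,-90.4,0,76.3],[91,154.7,-90.4,0,76.3],[91,154.7,-90.4,0,76.3],[91,154.7,-90.4,0,76.3],[91,154.7,-90.4,0,76.3],[91,154.7,-90.4,0,76.3],[91,154.7,-90.4,0,76.3]]}}

```text
t: 10.55
position: [0.407, -0.3009, 0.14]
eef_rot: [2.401, 2.026, 0.0]
force: [-0.1, -0.0, -1.4]
opening: 0.0911
grasp_force: 0.0
```

```bash
python3 go.py 407 -301 20 -9.9
python3 - <<'E'
from h import *
o=status.get_obs(); im=viewer.grab_frame("wrist"); c=cam("wrist",o)
cv2.circle(im,tuple(int(round(v)) for v in proj((.4072,-.3006,.06),c)),4,(255,0,0),-1)
cv2.imwrite("pics/w2.png",im[:,:,::-1])
E
```

```text
t 10.55 pos [ 407.  -300.9  140. ] cyaw -9.7 j [-0.75  0.42  1.72 -0.    0.99 -0.59] open 91.1 gf 0.0 F [-0.1 -0.  -1.4]
[-1.0e-01 -0.0e+00  1.2e+02] twist 0.2 or +-180
```

View pics/w2.png

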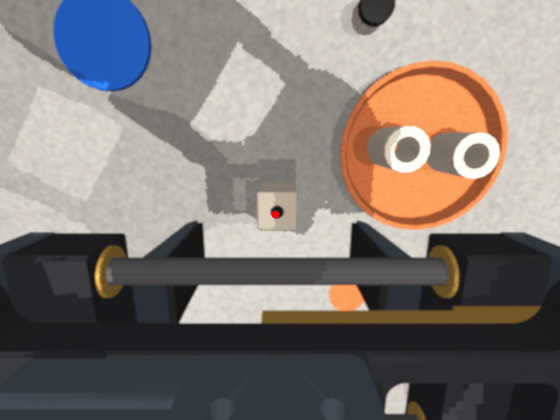

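Both tubes stand in the saucer, at (407,149) and (477,155). The post's top spans (258–296, 190–231) and is square to the jaws, with the predicted dimple on the real one at (277,213). I'll grasp with a narrower opening to clear the saucer rim.

Emit:
{"method": "send_rows", "body": {"steps": [[70,0,0,30,0],[70,0,0,60,0],[70,0,0,85,0],[70,0,0,105,0],[70,0,0,120,0],[70,0,0,120,0],[25,0,0,120,0],[25,0,0,120,0],[25,0,0,120,0],[25,0,0,120,0],[25,0,0,120,0],[25,0,0,120,0]]}}

```text
t: 11.8
position: [0.4072, -0.301, 0.0204]
eef_rot: [2.404, 2.021, 0.0]
force: [-0.3, 0.6, 6.2]
opening: 0.0357
grasp_force: 30.0
```

Emit:
{"method": "send_rows", "body": {"steps": [[25,0,0,-40,0],[25,0,0,-80,0],[25,0,0,-120,0],[25,0,0,-120,0],[25,0,0,-120,0]]}}

```text
t: 12.3
position: [0.4072, -0.301, 0.1405]
eef_rot: [2.403, 2.021, 0.0]
force: [-0.1, 0.4, -2.5]
opening: 0.0359
grasp_force: 30.0
```

```bash
python3 - <<'E'
import numpy as np
a=np.radians(75); 
for s in(-35,35): print(s,567+s*np.cos(a),279+s*np.sin(a))
E
python3 go.py 557.9 245.2 140 -15
```

```text
-35 557.9413334214117 245.1925960798826
35 576.0586665785883 312.8074039201174
t 12.3 pos [ 407.2 -301.   140.5] cyaw -9.9 j [-0.75  0.42  1.73 -0.    0.99 -0.58] open 35.9 gf 30.0 F [-0.1  0.4 -2.5]
[564.   54.6  -0. ] twist 5.1 or +-180
```

Emit:
{"method": "send_rows", "body": {"steps": [[25,634,61,0,5.1],[25,634,61,0,5.1],[25,634,61,0,5.1],[25,634,61,0,5.1],[25,634,61,0,5.1],[25,634,61,0,5.1],[25,634,61,0,5.1],[25,634,61,0,5.1],[25,634,61,0,5.1],[25,634,61,0,5.1],[25,634,61,0,5.1],[25,634,61,0,5.1]]}}

```text
t: 13.5
position: [0.5654, 0.2795, 0.1378]
eef_rot: [-2.491, -1.913, 0.005]
force: [0.8, -0.7, -1.5]
opening: 0.0356
grasp_force: 30.0
```

```bash
python3 go.py 576 312.8 140 -15
```

```text
t 13.5 pos [565.4 279.5 137.8] cyaw -15.0 j [ 0.36  0.58  1.41 -0.    1.15  0.63] open 35.6 gf 30.0 F [ 0.8 -0.7 -1.5]
[34.9  1.6 -2.3] twist 0.0 or +-180
```

Emit:
{"method": "send_rows", "body": {"steps": [[25,35,1,0,0],[25,35,1,0,0],[25,35,1,0,0],[25,35,1,0,0]]}}

```text
t: 13.9
position: [0.5755, 0.31, 0.1386]
eef_rot: [-2.492, -1.912, 0.004]
force: [-0.1, 0.2, -1.8]
opening: 0.036
grasp_force: 30.0
```

```bash
python3 - <<'E'
from h import *
o=status.get_obs(); im=viewer.grab_frame("wrist"); c=cam("wrist",o)
a=np.radians(-15)
for sx,sy in((1,1),(1,-1),(-1,1),(-1,-1)):
    X=(.567+.05*sx*np.cos(a)-.075*sy*np.sin(a),.279+.05*sx*np.sin(a)+.075*sy*np.cos(a),.024)
    q=proj(X,c); print(q); cv2.circle(im,tuple(int(round(v)) for v in q),3,(255,0,0),-1)
cv2.imwrite("pics/w3.png",im[:,:,::-1])
E
python3 go.py 576 312.8 27 -15
```

```text
[326.90857092 162.26571229]
[321.21429249 299.73610062]
[224.09515983 162.33320291]
[230.28409817 299.73096054]
t 13.95 pos [575.7 309.9 139. ] cyaw -15.0 j [ 0.4   0.61  1.35 -0.    1.18  0.67] open 35.9 gf 30.0 F [-0.  -0.2 -1.5]
[  3.   -0.3 112. ] twist -0.0 or +-180
```

View pics/w3.png

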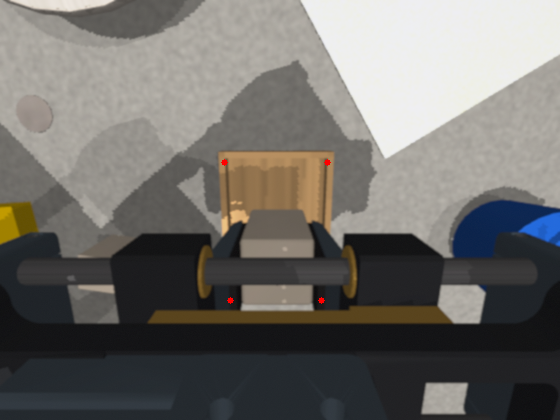

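The tray's inner corners at about (226,161) and (326,161) match the predictions within 2 mm, and the post hangs upright between the fingers. I'll lower it in.

Emit:
{"method": "send_rows", "body": {"steps": [[25,2,0,40,0],[25,2,0,75,0],[25,2,0,97,0],[25,2,0,108,0],[25,2,0,112,0],[25,2,0,112.5,0],[25,2,0,112.5,0],[48,2,0,112.5,0],[48,2,0,112.5,0],[48,2,0,112.5,0],[48,2,0,112.5,0],[48,2,0,112.5,0]]}}

```text
t: 15.15
position: [0.5768, 0.3131, 0.0275]
eef_rot: [2.492, 1.913, 0.0]
force: [0.3, -0.6, 0.7]
opening: 0.0479
grasp_force: 0.0
```

Emit:
{"method": "send_rows", "body": {"steps": [[48,0,0,-30,0],[48,0,0,-70,0],[48,0,0,-114,0],[48,0,0,-114,0],[91,0,0,-114,0]]}}

```text
t: 15.65
position: [0.5773, 0.3133, 0.1424]
eef_rot: [2.492, 1.912, 0.003]
force: [0.6, -1.0, -1.3]
opening: 0.0535
grasp_force: 0.0
```

```bash
python3 go.py 395 295 140 -23.8
```

```text
t 15.65 pos [577.3 313.3 142.4] cyaw -15.0 j [ 0.41  0.61  1.34 -0.    1.19  0.67] open 53.5 gf 0.0 F [ 0.6 -1.  -1.3]
[ -64.9 -171.3    2.1] twist 8.8 or +-180
```

Emit:
{"method": "send_rows", "body": {"steps": [[70,-65,-171,0,8.8],[70,-65,-171,0,8.8],[70,-65,-171,0,8.8],[70,-65,-171,0,8.8],[70,-65,-171,0,8.8],[70,-65,-171,0,8.8],[70,-65,-171,0,8.8],[70,-65,-171,0,8.8]]}}

```text
t: 16.45
position: [0.3957, 0.2946, 0.141]
eef_rot: [2.632, 1.715, -0.0]
force: [-0.7, 0.2, -0.1]
opening: 0.0696
grasp_force: 0.0
```

```bash
python3 go.py 395 295.3 20 -23.8;  python3 - <<'E'
from h import *
o=status.get_obs(); im=viewer.grab_frame("wrist"); c=cam("wrist",o)
cv2.circle(im,tuple(int(round(v)) for v in proj((.3948,.2953,.06),c)),3,(255,0,0),-1)
cv2.imwrite("pics/w4.png",im[:,:,::-1])
E
```

```text
t 16.45 pos [395.7 294.6 141. ] cyaw -23.8 j [ 0.52  0.41  1.75 -0.    0.98  0.93] open 69.6 gf 0.0 F [-0.7  0.2 -0.1]
[  0.4  -0.9 121. ] twist -0.0 or +-180
```

View pics/w4.png

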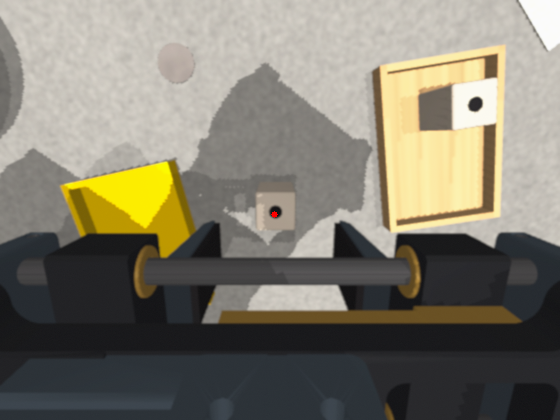

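Post_b's top is at (275,211), square to the jaws and on the predicted point. The other post stands in the plywood tray at (475,104), and the yellow tray's edge at (190,215) leaves about 35 mm of clearance. Grasping.

Emit:
{"method": "send_rows", "body": {"steps": [[70,0.4,-0.5,30,0],[70,0.4,-0.5,60,0],[70,0.4,-0.5,85,0],[70,0.4,-0.5,105,0],[70,0.4,-0.5,121,0],[70,0.4,-0.5,121,0],[25,0.4,-0.5,121,0],[25,0.4,-0.5,121,0],[25,0.4,-0.5,121,0],[25,0.4,-0.5,121,0],[25,0.4,-0.5,121,0],[25,0.4,-0.5,121,0]]}}

```text
t: 17.7
position: [0.3948, 0.2953, 0.0209]
eef_rot: [2.632, 1.716, 0.001]
force: [0.1, -0.9, 7.3]
opening: 0.0359
grasp_force: 30.0
```

Emit:
{"method": "send_rows", "body": {"steps": [[25,0,0,-40,0],[25,0,0,-80,0],[25,0,0,-120,0],[25,0,0,-120,0],[25,0,0,-120,0]]}}

```text
t: 18.2
position: [0.3947, 0.2953, 0.1411]
eef_rot: [2.632, 1.716, 0.003]
force: [-0.3, 0.3, -2.1]
opening: 0.0363
grasp_force: 30.0
```

```bash
python3 go.py 558.5 246 140 -15
```

```text
t 18.2 pos [394.7 295.3 141.1] cyaw -23.8 j [0.52 0.4  1.76 0.   0.98 0.94] open 36.3 gf 30.0 F [-0.3  0.3 -2.1]
[ 21.  169.7   1.3] twist -8.8 or +-180
```

Emit:
{"method": "send_rows", "body": {"steps": [[25,21,170,0,-8.8],[25,21,170,0,-8.8],[25,21,170,0,-8.8],[25,21,170,0,-8.8],[25,21,170,0,-8.8],[25,21,170,0,-8.8],[25,21,170,0,-8.8],[25,21,170,0,-8.8]]}}

```text
t: 19.0
position: [0.5573, 0.2461, 0.1401]
eef_rot: [-2.491, -1.913, 0.002]
force: [0.6, -0.1, -2.1]
opening: 0.036
grasp_force: 30.0
```

```bash
python3 go.py 558.5 245.5 27 -15
```

```text
t 19.0 pos [557.3 246.1 140.1] cyaw -14.9 j [0.32 0.55 1.47 0.   1.12 0.58] open 36.0 gf 30.0 F [ 0.6 -0.1 -2.1]
[ -0.2   1.4 113.1] twist 0.1 or +-180
```

Emit:
{"method": "send_rows", "body": {"steps": [[25,0,1,40,0],[25,0,1,75,0],[25,0,1,97,0],[25,0,1,108,0],[25,0,1,112,0],[25,0,1,113.5,0],[25,0,1,113.5,0],[48,0,1,113.5,0],[48,0,1,113.5,0],[48,0,1,113.5,0],[48,0,1,113.5,0],[48,0,1,113.5,0]]}}

```text
t: 20.2
position: [0.5596, 0.2455, 0.0271]
eef_rot: [2.492, 1.913, 0.0]
force: [-0.8, 0.5, 0.6]
opening: 0.0479
grasp_force: 0.0
```

Emit:
{"method": "send_rows", "body": {"steps": [[48,0,0,-30,0],[48,0,0,-70,0],[48,0,0,-114,0],[48,0,0,-114,0],[91,0,0,-114,0]]}}

```text
t: 20.7
position: [0.56, 0.2456, 0.142]
eef_rot: [2.492, 1.912, 0.003]
force: [-0.4, -0.1, -0.3]
opening: 0.0536
grasp_force: 0.0
```

```bash
python3 go.py 435.7 -0.2 120 23.1
```

```text
t 20.7 pos [560.  245.6 142. ] cyaw -15.0 j [0.32 0.55 1.47 0.   1.13 0.58] open 53.6 gf 0.0 F [-0.4 -0.1 -0.3]
[-269.6  -56.5   21.5] twist -38.1 or +-180
```

Emit:
{"method": "send_rows", "body": {"steps": [[91,-269.5,-56.5,0,-38.1],[91,-269.5,-56.5,0,-38.1],[91,-269.5,-56.5,0,-38.1],[91,-269.5,-56.5,0,-38.1],[91,-269.5,-56.5,0,-38.1],[91,-269.5,-56.5,0,-38.1],[70,-269.5,-56.5,0,-38.1],[70,-269.5,-56.5,0,-38.1],[70,-269.5,-56.5,0,-38.1],[70,-269.5,-56.5,0,-38.1]]}}

```text
t: 21.7
position: [0.4354, 0.0006, 0.1406]
eef_rot: [-1.73, -2.622, 0.0]
force: [0.1, 0.8, 0.4]
opening: 0.07
grasp_force: 0.0
```

```bash
python3 - <<'E'
from h import *
o=status.get_obs(); im=viewer.grab_frame("wrist"); c=cam("wrist",o)
a=np.radians(113.1); x,y=np.array([np.cos(a),np.sin(a)]),np.array([-np.sin(a),np.cos(a)])
for sx,sy in((1,1),(1,-1),(-1,1),(-1,-1),(0,0)):
    q=proj(np.r_[np.array([.4357,-.0002])+.06*sx*x+.013*sy*y,.03],c); cv2.circle(im,tuple(int(round(v)) for v in q),2,(255,0,0),-1)
cv2.imwrite("pics/w5.png",im[:,:,::-1])
E
python3 go.py 435.7 -0.2 13.5 23.1
```

```text
t 21.75 pos [435.4   0.6 140.7] cyaw 23.2 j [-0.14  0.34  1.88  0.    0.92 -0.54] open 70.5 gf 0.0 F [ 0.5  0.2 -0.1]
[ -0.8  -0.  127.2] twist 0.1 or +-180
```

View pics/w5.png

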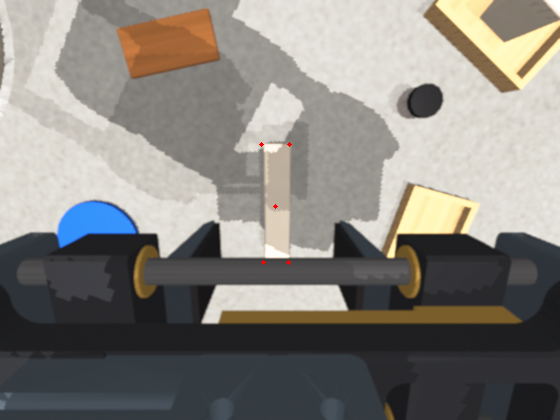

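The bar spans columns 264–290 between rows 145 and 262, aligned with the predicted corners. Grasping it at its centre.

Emit:
{"method": "send_rows", "body": {"steps": [[70,-0.5,0,35,0],[70,-0.5,0,70,0],[70,-0.5,0,95,0],[70,-0.5,0,115,0],[70,-0.5,0,127,0],[70,-0.5,0,127,0],[15,-0.5,0,127,0],[15,-0.5,0,127,0],[15,-0.5,0,127,0],[15,-0.5,0,127,0],[15,-0.5,0,127,0],[15,-0.5,0,127,0]]}}

```text
t: 22.95
position: [0.4355, -0.0007, 0.0141]
eef_rot: [1.731, 2.621, 0.0]
force: [0.3, 0.6, 5.5]
opening: 0.0261
grasp_force: 30.0
```

Emit:
{"method": "send_rows", "body": {"steps": [[15,0,0,0,0],[15,0,0,0,0],[15,0,0,-30,0],[15,0,0,-70,0],[15,0,0,-100,0],[15,0,0,-100,0],[15,0,0,-100,0]]}}

```text
t: 23.65
position: [0.4355, -0.0007, 0.114]
eef_rot: [1.731, 2.621, 0.001]
force: [0.1, -0.8, -2.0]
opening: 0.0258
grasp_force: 30.0
```

```bash
python3 go.py 605 -4 114 7.9
```

```text
t 23.65 pos [435.5  -0.7 114. ] cyaw 23.1 j [-0.14  0.38  1.92 -0.    0.84 -0.54] open 25.8 gf 30.0 F [ 0.1 -0.8 -2. ]
[-69.6 154.6   0.2] twist 15.2 or +-180
```

Emit:
{"method": "send_rows", "body": {"steps": [[15,-69.5,154.5,0,15.2],[15,-69.5,154.5,0,15.2],[15,-69.5,154.5,0,15.2],[15,-69.5,154.5,0,15.2],[15,-69.5,154.5,0,15.2],[15,-69.5,154.5,0,15.2],[15,-69.5,154.5,0,15.2],[15,-69.5,154.5,0,15.2]]}}

```text
t: 24.45
position: [0.6037, -0.0039, 0.1135]
eef_rot: [-2.062, -2.368, 0.001]
force: [0.2, -0.1, -1.6]
opening: 0.0259
grasp_force: 30.0
```

```bash
python3 - <<'E'
from h import *
o=status.get_obs(); im=viewer.grab_frame("wrist"); c=cam("wrist",o)
a=np.radians(7.9); x,y=np.array([np.cos(a),np.sin(a)]),np.array([-np.sin(a),np.cos(a)])
for sx,sy in((1,1),(1,-1),(-1,1),(-1,-1)):
    q=proj(np.r_[np.array([.605,-.004])+.033*sx*x+.078*sy*y,.018],c); print(q); cv2.circle(im,tuple(int(round(v)) for v in q),2,(255,0,0),-1)
cv2.imwrite("pics/w6.png",im[:,:,::-1])
E
python3 go.py 605 -4 21 7.9
```

```text
[314.15065787 123.93223286]
[309.34934513 284.48325921]
[239.10251929 123.96351478]
[244.04644834 284.47967665]
t 24.5 pos [603.9  -3.9 113.8] cyaw 7.9 j [-0.11  0.57  1.51 -0.    1.06 -0.24] open 26.0 gf 30.0 F [-0.6 -0.3 -1.4]
[-0.3  1.1 92.8] twist 0.0 or +-180
```

View pics/w6.png

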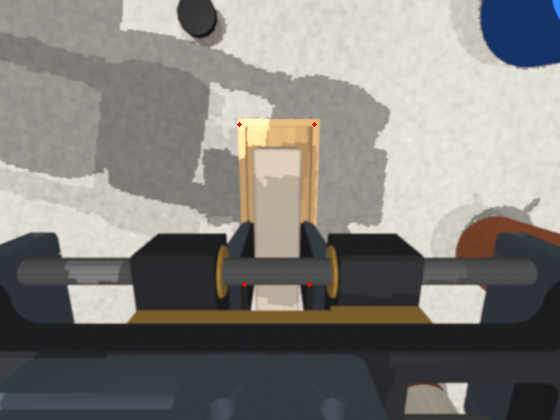

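The tray's rim at (237–321, 120) sits about 2 px right of my prediction, so I'll shift 2.5 mm along tool y. The bar is parallel to the tray. Lowering.

Emit:
{"method": "send_rows", "body": {"steps": [[15,0,2.5,35,0],[15,0,2.5,65,0],[15,0,2.5,80,0],[15,0,2.5,89,0],[15,0,2.5,93,0],[15,0,2.5,93.3,0],[15,0,2.5,93.3,0],[34,0,2.5,93.3,0],[34,0,2.5,93.3,0],[34,0,2.5,93.3,0],[34,0,2.5,93.3,0],[34,0,2.5,93.3,0]]}}

```text
t: 25.7
position: [0.6073, -0.0036, 0.0207]
eef_rot: [2.063, 2.369, 0.0]
force: [0.7, -0.2, 0.1]
opening: 0.0342
grasp_force: 0.0
```

Emit:
{"method": "send_rows", "body": {"steps": [[34,0,0,-30,0],[34,0,0,-70,0],[34,0,0,-115,0],[34,0,0,-160,0],[60,0,-150,-180,0],[60,0,-150,-180,0],[60,0,-150,-180,0],[60,0,-220,-200,0],[60,0,-220,-200,0],[60,0,-220,-200,0],[60,0,-220,-200,0],[60,0,-220,-200,0]]}}

```text
t: 26.9
position: [0.3902, -0.0339, 0.2205]
eef_rot: [2.063, 2.369, 0.0]
force: [-0.4, 0.3, -0.0]
opening: 0.06
grasp_force: 0.0
```

```bash
python3 go.py
python3 - <<'E'
from h import *
for n in("top","scene"):
    im=viewer.grab_frame(n)
    cv2.imwrite(f"pics/{n}9.png",cv2.resize(im[:,:,::-1],(800,600),interpolation=cv2.INTER_CUBIC))
E
```

```text
t 26.9 pos [390.2 -33.9 220.5] cyaw 7.9 j [-0.24  0.15  1.87  0.    1.12 -0.38] open 60.0 gf 0.0 F [-0.4  0.3 -0. ]
```

View pics/top9.png

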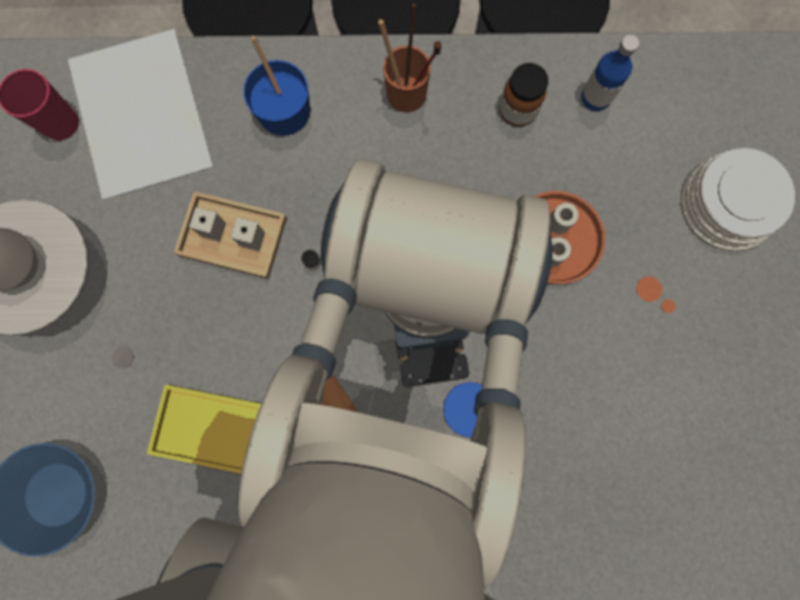

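View pics/scene9.png

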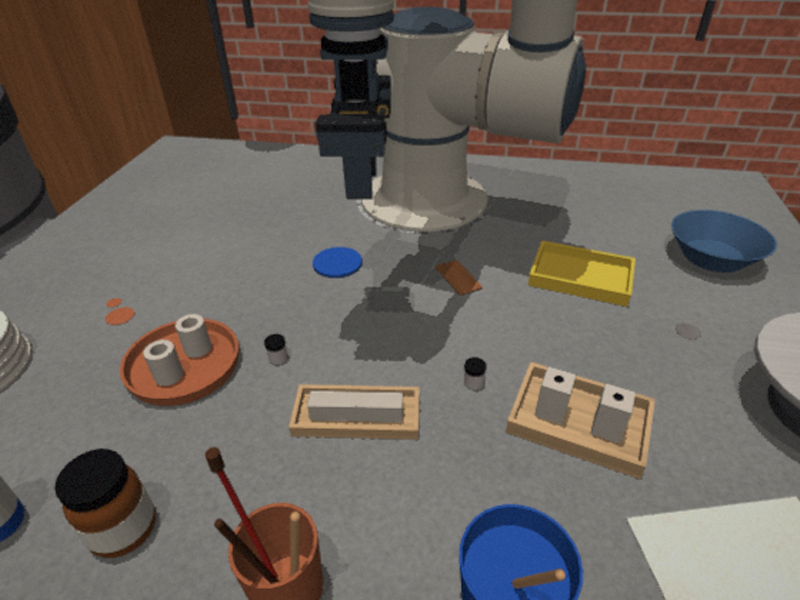

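The scene view shows everything in place:
- **Tubes:** upright in the saucer at (163,363) and (193,336).
- **Posts:** standing in the plywood tray at (555,395) and (613,413).
- **Bar:** flat in the narrow tray at (356,407).
- **Jars:** unmoved at (276,349) and (475,373).

The arm is clear, so I'm handing in.

```bash
python3 -c "
from station import ctrl
print(ctrl.sign_off())"
```

```text
the job is handed in; nothing more can be done
None
```

The job is handed in at about 27 s: both tubes stand in the saucer, both posts stand in the plywood wide tray, the bar lies flat in the narrow tray, and neither jar was moved.

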